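Set the bearing nut's end play and hold it for the tack

ROBOT

A 6-joint arm with a two-finger parallel gripper is mounted at the origin on the work surface. World frame = base frame: x ahead of the robot, y to its left, z up, the work surface at z = 0. Lengths are in m, angles in degrees, forces in N, time in s.
With the tool pointing down it reaches from about 0.3 to 0.875 m from the base axis. Payload 6.4 kg.
Tool frame: the origin (TCP) lies at the very end of the fingers, on their centre line; the grasp point (between the pads) lies 19 mm behind it; x points along the fingers, y is the direction in which the jaws open and shut, and the axes are right-handed (so a half turn about x gives the same grasp; the last joint's range is limited). The gripper opens to 88 mm and grips with 3 to 60 N. Pads are 18 mm wide; open, the fingers measure 123 mm over their backs; the gripper's body (75 mm by 187 mm) begins 45 mm behind the grasp point.
Start: joints at [56.075, 10.359, 92.074, -0, 77.567, -11.82], TCP at [0.216, 0.533, 0.239] pointing down, gripper open.
Joint ranges: [-171.53, 171.53], [-51.25, 118.39], [17.06, 147.69], [-65.23, 245.23], [0, 150.52], [-178.68, 178.68]. Speed limits (degrees/s): [147.25, 147.25, 172.46, 180, 180, 180].

INTERFACE

Orientations are given as [roll, pitch, yaw] about the fixed x, y, z axes, in that order (R = Rz(yaw) Ry(pitch) Rx(roll)).
In Python, from station import readout, cams, bot gives the robot as it stands.
- The arm moves only by the tool carry_out, never from a script. Its argument "series" is a list of rows, each a list of 5 numbers: the shift along the world's x, y, z in m, then the turn about the world's z in rad, then the opening, from 0 (shut) to 1 (fully open). A call has exactly 8 rows; each row is the pose to reach, as a shift and turn from the pose measured when the call began; what a row does not reach only later rows make up. A row lasts 1/8 s, in which the tool goes at most 62.5 mm and 10.7 degrees, less where a joint would pass 70% of its speed; a pose out of reach is approached as far as the arm can. A call with a gripper value outside its range is refused whole. The fingers move at their own pace and stop on an object; "newtons" is the grip in N (left out, the last holds). Time passes only in rows, so rows that repeat a pose let the fingers close, or fill a call up. It gives the time, the measured TCP pose, the force and the opening at its end, in the units of the state.
- readout.state(): the state, without advancing time (a new reading comes with each control period).
- cams.camera(name): name is "scene" or "top"; returns the picture (384x512x3 uint8, red, green, blue); there is no depth.
- cams.camera_model(name): a dict with "mtx" (3x3 intrinsics, pixels), "k1" (the pictures are not rectified: a ray, as slopes to the right and down, at radius r is drawn at 1 + k1 r^2 times it, then the intrinsics apply), "T" (4x4, takes a point from camera to world coordinates). Camera axes: x right, y down, z forward; pixel columns grow to the right and rows downward; lengths in m; the calibration is good to about 2 mm. A picture is of the moment at which its call begins. camera_model takes no time and is no camera call.
- bot.finish_job(): hands the job in, once; it reports no verdict.
The state is a dict: "time_s": time; "joint_pos": joint angles; "dq": joint speeds; "effort": joint torques, N m; "position": TCP position; "orientation": TCP orientation; "contact_force": force on the tool from outside, world axes, zero at the start; "moment": the same for the moment, N m; "gripper_width": opening from 0.0 (shut) to 1.0 (fully open).
Only numpy, scipy, OpenCV 4.12 (cv2) and the standard library are available. Lean on these libraries where they do the work, as an engineer would, in place of code of your own. Each camera call takes 0.05 s, during which the arm holds its last target. There are 200 camera calls.

TASK

A bearing nut is to be tack-welded at the right end play. Ready the welder first, while your hand is free: on the bench push-button station press the three keys down one at a time, going along the row from the key beside the conduit (power, gas, arm). Then screw the knurled nut down its spindle, clockwise seen from above, until it bottoms out on the bearing, back it off a quarter turn, and finish still gripping it there: the program ends while holding the nut, without letting go, and the loose things lying around stay where they are.

Things in the scene. Friction and masses are not known exactly. Their poses are not given: they have to be found in the camera images.
- fixture: Aluminium plate, 170 x 270 x 18 mm, fixed to the bench, carrying a bearing hub. Origin on the bench under the spindle axis, z up; the plate runs from -85 to 85 mm along its x, -85 to 185 mm along its y. Around the axis: flange 128 mm across, top 32 mm above the bench; bearing housing 84 mm across, flat top 59 mm above the bench; threaded spindle 30 mm across, its end at 100 mm.
- nut_grip (a point): On the spindle axis, at mid-height of the nut's knurled head: steel, 56 mm across, 22 mm high, four slots in its rim. Below the head the nut has a collar 42 mm across, 7 mm high. The point is 78 mm above the bench when seated, rising 3.5 mm per turn unscrewed. Gap under the head's rim to the housing top: 8 mm seated. The spindle end stands 8 to 11 mm above the nut. Already started on the thread.
- nut (a joint): Turn of the nut on its right-hand thread, rad: 0 = bottomed out on the bearing (hard stop), positive = unscrewed (anticlockwise seen from above), 6.28 = one full turn off the seat. Starts 2.4 to 4.6. Turns with a light drag of about 0.1 N m and stays where it is left.
- station: Three-key push-button station fixed flat on the bench: grey box 164 x 74 mm, lid 56 mm above the bench. Origin on the bench under the box's centre, z up. The row of keys runs along its x axis; the steel conduit with its nut and elbow leaves the end face at +x and goes down into the bench within 145 mm of the centre.
- key1_top (a point): Centre of the top face of the first key, beside the conduit (42 mm towards +x from the station's centre). All keys are alike: round, black, 24 mm across, in steel bezels 30 mm across and 5 mm high, 42 mm apart; the top face is 67 mm above the bench and 6 mm above its bezel at rest, and faces up.
- key2_top (a point): Centre of the top face of the second key, in the middle of the row.
- key3_top (a point): Centre of the top face of the third key, at the end away from the conduit (42 mm towards -x).
- key1 (a joint): Travel of the first key, m: 0 up, 0.005 fully down. It springs back; it starts to move at 1.5 N and is fully down at 5 N.
- key2 (a joint): Travel of the second key, as key1.
- key3 (a joint): Travel of the third key, as key1.
- sleeve: Bystander: loose steel sleeve, 56 mm across, 50 mm tall, standing open on the plate beside the hub, 115 to 145 mm from the spindle axis. Origin at the centre of its underside.
- ring: Bystander: loose flat steel ring, 110 mm across, 22 mm high, on the bench at the left. Origin at the centre of its underside.
- bottle: Bystander: capped plastic bottle, 62 mm across, 150 mm tall, standing on the bench at the right. Origin at the centre of its underside.
- spanner: Bystander: open-ended spanner, 190 mm long, lying on the bench beyond the work. Origin at its underside, x along its length.

How it is judged:
By the outcome, as a careful person would: the job done as asked, in the order asked, and still so for the second after the job is handed in, while the arm keeps its last pose, push and grip.
It also fails if it takes over 69 s, if anything falls off the work surface, if the arm or the gripper's body presses on something with over 40 N, if the wrist force passes 120 N, or if a joint passes its speed limit or range.

## Working session

There is one attempt and no reset: what is moved stays moved. The work goes in short steps, Python scripts to look and compute and a tool call to move; the robot and the scene stay as the last step left them, time stands still between calls to the robot, and variables do not carry over. Pictures are saved under pics/ and viewed, about 8 in all and at most 12, crops included, and the job is handed in when it is done.

Besides the shell and the picture viewer there is one more tool, called after ">>>" as name([rows], argument=value, ...), one row to a line, values as JSON. carry_out: Moves the arm, as the interface text tells. Its arguments: {"type":"object","properties":{"series":{"type":"array","items":{"type":"array","items":{"type":"number"}}},"newtons":{"type":"number"}},"required":["series"]}

```bash
ls; mkdir -p pics
python3 - <<'E'
from station import readout, cams, bot
import cv2
for n in("scene","top"):
    m=cams.camera_model(n);print(n,m)
    cv2.imwrite(f"pics/{n}0.png",cams.camera(n)[:,:,::-1])
print(readout.state())
E
```

```text
pics
scene {'mtx': array([[439.23570746,   0.        , 251.31331326],
       [  0.        , 439.23570746, 199.89957594],
       [  0.        ,   0.        ,   1.        ]]), 'k1': -0.00554158060937853, 'T': array([[ 0.49615823,  0.69874289, -0.51534977,  1.4102351 ],
       [ 0.86809446, -0.40980818,  0.28012366, -0.44903686],
       [-0.01546014, -0.58635794, -0.80990453,  1.36818368],
       [ 0.        ,  0.        ,  0.        ,  1.        ]])}
top {'mtx': array([[492.90710707,   0.        , 259.46968634],
       [  0.        , 492.90710707, 188.57651627],
       [  0.        ,   0.        ,   1.        ]]), 'k1': -0.19592344184821298, 'T': array([[-9.10416440e-03, -9.98208758e-01,  5.91302834e-02,
         4.80770676e-01],
       [-9.99927226e-01,  9.55604136e-03,  7.36377870e-03,
         1.04675944e-04],
       [-7.91563982e-03, -5.90589392e-02, -9.98223114e-01,
         1.87460830e+00],
       [ 0.00000000e+00,  0.00000000e+00,  0.00000000e+00,
         1.00000000e+00]])}
{'time_s': 0.1, 'joint_pos': array([ 5.60754236e+01,  1.03981803e+01,  9.21259939e+01, -6.74088140e-04,
        7.75657481e+01, -1.18202946e+01]), 'dq': array([ 0.03392344,  0.09030866, -0.11697643, -0.02774798, -0.10928419,
        0.03477723]), 'effort': array([-1.72815526e-03, -4.34821057e+01, -3.42698729e+01,  7.02386303e-02,
        3.40499869e-02, -8.84333417e-05]), 'position': array([0.21608568, 0.53233811, 0.23789432]), 'orientation': array([-101.40101358,   89.91007529, -123.5051497 ]), 'contact_force': array([0.56725905, 0.09424829, 0.76794149]), 'moment': array([-0.01755425,  0.01915083,  0.03810485]), 'gripper_width': 0.9977468254669554}
```

View pics/top0.png

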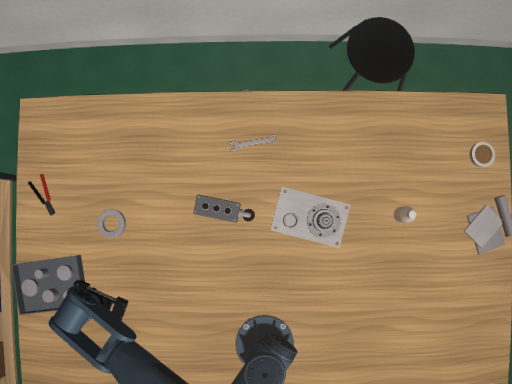

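View pics/scene0.png

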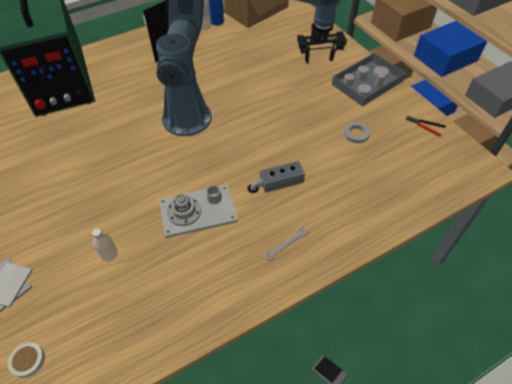

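The top view shows the keys near (206,206), (217,208) and (228,211), with the conduit at (249,215). The hub is near (323,219) and the sleeve near (290,220). The scene view agrees. I'll enlarge both for a closer measurement.

```bash
cat > h.py <<'E'
import numpy as np, cv2
from station import readout, cams, bot
def w2p(n,P):
    m=cams.camera_model(n);T=np.linalg.inv(m['T'])
    return cv2.projectPoints(np.atleast_2d(np.float64(P)),cv2.Rodrigues(T[:3,:3])[0],T[:3,3],m['mtx'],np.array([m['k1'],0,0,0.]))[0][:,0]
def p2w(n,uv,z):
    m=cams.camera_model(n)
    s=cv2.undistortPoints(np.float64([[uv]]),m['mtx'],np.array([m['k1'],0,0,0.]))[0,0]
    d=m['T'][:3,:3]@[*s,1];o=m['T'][:3,3]
    return o+d*(z-o[2])/d[2]
def crop(n,x,y,w,h,k,f,im=None):
    im=cams.camera(n)[:,:,::-1] if im is None else im
    return cv2.resize(im[y:y+h,x:x+w],None,fx=k,fy=k,interpolation=cv2.INTER_CUBIC)
E
python3 - <<'E'
from h import *
a=cv2.imread('pics/top0.png');b=cv2.imread('pics/scene0.png')
A=crop('top',190,180,160,70,5,0,a);B=crop('scene',155,155,160,50,5,0,b)
cv2.imwrite('pics/c1.png',np.vstack([A,B]))
for uv,z in [((206,206),.067),((217,208.5),.067),((228,211),.067),((323,219.5),.09),((290,220),.068)]: print(uv,p2w('top',uv,z))
E
```

```text
(206, 206) [0.52552368 0.21071818 0.067     ]
(217, 208.5) [0.51601453 0.17013965 0.067     ]
(228, 211) [0.50651236 0.12968744 0.067     ]
(323, 219.5) [ 0.47200268 -0.21597532  0.09      ]
(290, 220) [ 0.47145258 -0.09731334  0.068     ]
```

View pics/c1.png

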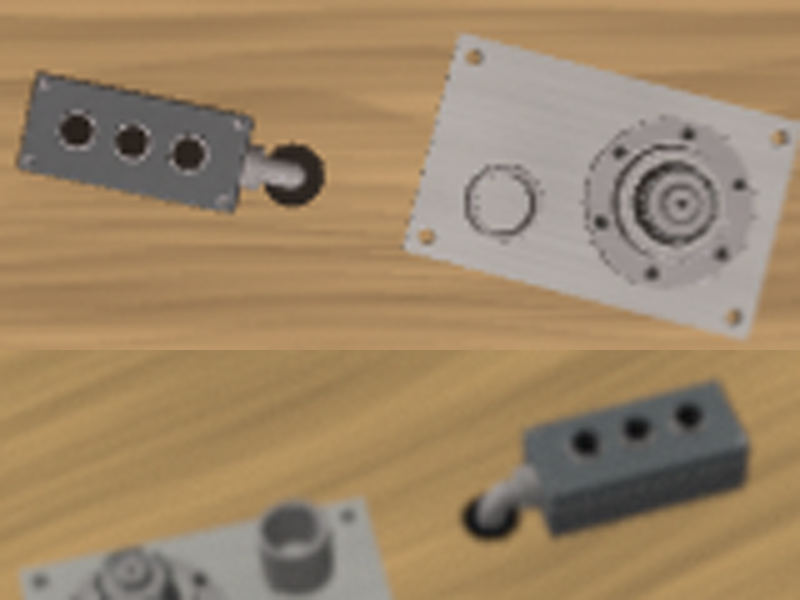

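Key centres in the top image are (205.0,205.8), (216.2,208.0) and (227.4,210.4), and in the scene image (271.9,173.2), (282.0,170.2) and (292.2,167.6). The spindle end in the top image is at (325.8,220.4). I'll fit both views together.

Run:
```python
from h import *
from scipy.optimize import least_squares
t=np.array([[227.4,210.4],[216.2,208.0],[205.0,205.8]]);s=np.array([[271.9,173.2],[282,170.2],[292.2,167.6]])
def K(p): return np.array([[p[0]+d*np.cos(p[2]),p[1]+d*np.sin(p[2]),.067] for d in (.042,0,-.042)])
for a,b in((1,1),(1,0),(0,1)):
    r=least_squares(lambda p:np.r_[(a*(w2p('top',K(p))-t)).ravel(),(b*(w2p('scene',K(p))-s)).ravel()],[.51,.17,-1.7]);print(r.x,abs(r.fun).max())
    if a and b: print(K(r.x))
print(p2w('top',(325.8,220.4),.1),p2w('top',(289.6,219.8),.068))
# plate corners
for c in((463,36),(405,248),(748,340),(797,119)):print(p2w('top',(190+c[0]/5-.4,180+c[1]/5-.4),.018))
print(np.degrees(np.arctan2(*p2w('top',(325.8,220.4),.1)[1::-1])))
```

```text
[ 0.51863752  0.17298824 -1.77291213] 0.47855576405095235
[[0.51020633 0.13184319 0.067     ]
 [0.51863752 0.17298824 0.067     ]
 [0.5270687  0.21413329 0.067     ]]
[ 0.51763162  0.17312424 -1.78038904] 0.06631039906596925
[ 0.52029951  0.17245452 -1.76034554] 0.1239588862155756
[ 0.46868339 -0.22487229  0.1       ] [ 0.47220015 -0.09585538  0.068     ]
[ 0.59664324 -0.0720517   0.018     ]
[ 0.43735267 -0.02665286  0.018     ]
[ 0.36483933 -0.28492423  0.018     ]
[ 0.53127521 -0.3247027   0.018     ]
-25.63149288792187
```

>>> carry_out([
  [0.037,-0.05,0,0,0],
  [0.074,-0.1,0,0,0],
  [0.11,-0.15,0,0,0],
  [0.147,-0.2,-0.02,0,0],
  [0.184,-0.25,-0.04,0,0],
  [0.22,-0.3,-0.06,0,0],
  [0.257,-0.35,-0.08,0,0],
  [0.294,-0.4,-0.12,0,0],
], newtons=30)

```text
time_s: 1.1
position: [0.5007, 0.1456, 0.1293]
orientation: [-12.7, 89.9, -34.8]
contact_force: [0.5, 0.7, 0.7]
gripper_width: 0.115
```

>>> carry_out([
  [0.0095,-0.0135,-0.02,0,0],
  [0.0095,-0.0135,-0.04,0,0],
  [0.0095,-0.0135,-0.053,0,0],
  [0.0095,-0.0135,-0.053,0,0],
  [0.0095,-0.0135,-0.053,0,0],
  [0.0095,-0.0135,-0.053,0,0],
  [0.0095,-0.0135,-0.053,0,0],
  [0.0095,-0.0135,-0.053,0,0],
])

```text
time_s: 2.1
position: [0.5104, 0.1322, 0.0767]
orientation: [-3.2, 89.9, -25.4]
contact_force: [-0.1, 0.3, 0.6]
gripper_width: 0.001
```

Run:
```python
from h import *
B=crop('scene',230,130,100,75,8,0)
cv2.imwrite('pics/c2.png',B)
s=readout.state();print(s['position'],s['contact_force'],s['gripper_width'])
print((w2p('scene',s['position'])-[230,130]+.5)*8)
```

```text
[0.51032373 0.13220635 0.07653674] [-0.34736465 -0.38490214  0.32123656] 0.005355737082147392
[[338.45104656 332.88650124]]
```

View pics/c2.png

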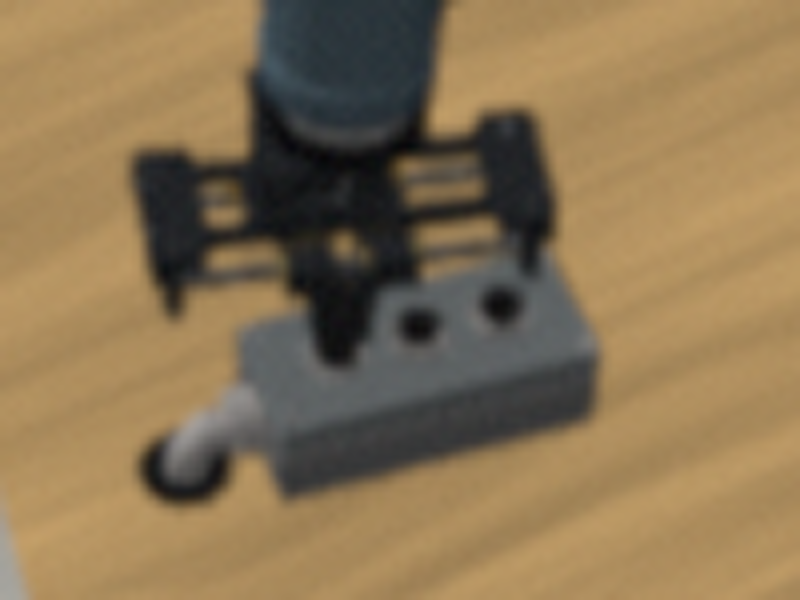

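The fingers are over key 1 at about (338,350), with its bezel showing around them. Now I'll press.

>>> carry_out([
  [0,0,-0.007,0,0],
  [0,0,-0.01,0,0],
  [0,0,-0.012,0,0],
  [0,0,-0.0135,0,0],
  [0,0,-0.0148,0,0],
  [0,0,-0.0148,0,0],
  [0,0,-0.0148,0,0],
  [0,0,-0.0148,0,0],
])

```text
time_s: 3.15
position: [0.5102, 0.1322, 0.0623]
orientation: [-16.5, 89.9, -38.7]
contact_force: [-3.8, -0.8, 9.5]
gripper_width: 0.002
```

>>> carry_out([
  [0,0,-0.0006,0,0],
  [0,0,-0.0006,0,0],
  [0,0,0.02,0,0],
  [0,0,0.022,0,0],
  [0.0084,0.041,0.022,0,0],
  [0.0084,0.041,0.012,0,0],
  [0.0084,0.041,0.007,0,0],
  [0.0084,0.041,0.007,0,0],
])

```text
time_s: 4.15
position: [0.5177, 0.1725, 0.0683]
orientation: [-81.9, 89.9, -104.0]
contact_force: [0.3, -0.6, -0.2]
gripper_width: 0.004
```

>>> carry_out([
  [0,0,-0.003,0,0],
  [0,0,-0.005,0,0],
  [0,0,-0.006,0,0],
  [0,0,-0.007,0,0],
  [0,0,-0.0075,0,0],
  [0,0,-0.0075,0,0],
  [0,0,-0.0075,0,0],
  [0,0,-0.0075,0,0],
])

```text
time_s: 5.15
position: [0.5182, 0.1721, 0.0622]
orientation: [-59.7, 89.9, -81.8]
contact_force: [-4.5, -2.7, 14.2]
gripper_width: 0.004
```

>>> carry_out([
  [0,0,0.02,0,0],
  [0,0,0.022,0,0],
  [0.0086,0.042,0.022,0,0],
  [0.0086,0.042,0.012,0,0],
  [0.0086,0.042,0.007,0,0],
  [0.0086,0.042,0.007,0,0],
  [0.0086,0.042,0.007,0,0],
  [0.0086,0.042,0.007,0,0],
])

```text
time_s: 6.15
position: [0.5269, 0.2137, 0.0694]
orientation: [-53.3, 89.9, -75.5]
contact_force: [-0.0, -0.7, 0.4]
gripper_width: 0.002
```

>>> carry_out([
  [0,0,-0.003,0,0],
  [0,0,-0.005,0,0],
  [0,0,-0.006,0,0],
  [0,0,-0.007,0,0],
  [0,0,-0.0077,0,0],
  [0,0,-0.0077,0,0],
  [0,0,-0.0077,0,0],
  [0,0,-0.0077,0,0],
])

```text
time_s: 7.15
position: [0.5274, 0.2136, 0.0624]
orientation: [-36.7, 89.8, -58.8]
contact_force: [-0.3, -1.3, 6.9]
gripper_width: 0.003
```

>>> carry_out([
  [0,0,-0.0008,0,0],
  [0,0,-0.0008,0,0],
  [0,0,0.04,0,0],
  [0,0,0.09,0.15,0.5],
  [-0.01,-0.05,0.1,0.32,1],
  [-0.017,-0.11,0.1,0.48,1],
  [-0.026,-0.17,0.1,0.64,1],
  [-0.034,-0.23,0.1,0.8,1],
])

```text
time_s: 8.15
position: [0.4933, -0.0138, 0.162]
orientation: [-30.4, 89.9, -7.0]
contact_force: [-0.3, 0.0, 0.4]
gripper_width: 0.546
```

Run:
```python
from station import readout
s=readout.state();print(s['position'],s['joint_pos'],s['moment'])
```

```text
[ 0.49325154 -0.01379191  0.16202562] [-1.54261825e+01  4.74495424e+00  1.07847925e+02  2.15821234e-02
  6.72722212e+01 -1.28806888e+02] [0.04724891 0.00390482 0.02366265]
```

>>> carry_out([
  [-0.007,-0.06,0,0,1],
  [-0.014,-0.12,0,0,1],
  [-0.021,-0.18,0,0,1],
  [-0.0246,-0.211,-0.02,0,1],
  [-0.0246,-0.211,-0.04,0,1],
  [-0.0246,-0.211,-0.05,0,1],
  [-0.0246,-0.211,-0.05,0,1],
  [-0.0246,-0.211,-0.05,0,1],
])

```text
time_s: 9.15
position: [0.4691, -0.2245, 0.1126]
orientation: [-37.6, 89.8, -14.2]
contact_force: [0.3, -0.9, 0.5]
gripper_width: 0.993
```

Run:
```python
from h import *
B=crop('scene',130,150,120,90,6,0)
cv2.imwrite('pics/c3.png',B)
s=readout.state();print(s['position'],s['joint_pos'],s['gripper_width'])
print((w2p('scene',[.4687,-.225,.1])-[130,150]+.5)*6)
print((w2p('scene',s['position'])-[130,150]+.5)*6)
```

```text
[ 0.46925411 -0.2246559   0.11281408] [-3.87135725e+01  1.21051004e+01  1.05968979e+02  8.13286048e-02
  6.17351539e+01 -1.52173476e+02] 1.0005089790737365
[[307.52531736 292.20330354]]
[[305.29907374 279.89425799]]
```

View pics/c3.png

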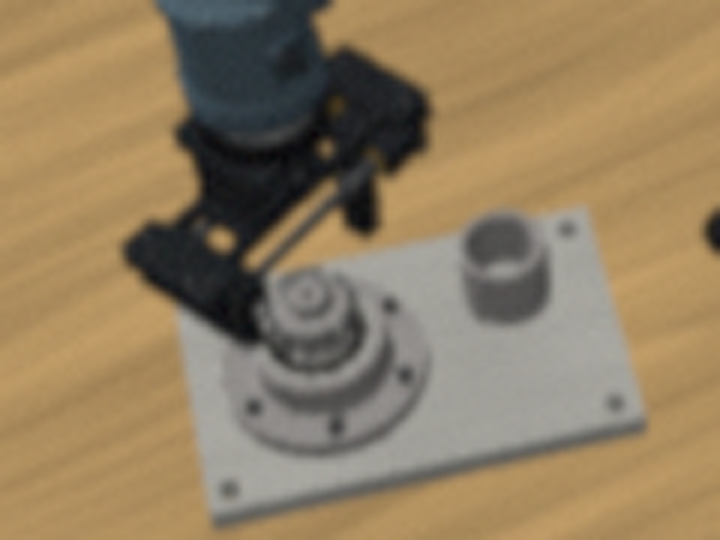

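The spindle end is at (309,294) against a predicted (307.5,292), and the finger tips at (245,338) and (367,232) sit evenly either side of it. Going down to grip.

>>> carry_out([
  [-0.0005,-0.0004,-0.016,0,1],
  [-0.0005,-0.0004,-0.032,0,1],
  [-0.0005,-0.0004,-0.044,0,1],
  [-0.0005,-0.0004,-0.0478,0,1],
  [-0.0005,-0.0004,-0.0478,0,0.8],
  [-0.0005,-0.0004,-0.0478,0,0.6],
  [-0.0005,-0.0004,-0.0478,0,0.5],
  [-0.0005,-0.0004,-0.0478,0,0.5],
], newtons=30)

```text
time_s: 10.2
position: [0.4692, -0.2255, 0.0655]
orientation: [-49.6, 89.7, -26.1]
contact_force: [-0.2, -0.8, -0.7]
gripper_width: 0.627
```

```bash
cat > st.py <<'E'
from station import readout
import numpy as np
s=readout.state();o=s['orientation']
print(s['time_s'],'pos',s['position'].round(4),'psi',round((90-o[0]+o[2]+180)%360-180,2),'F',s['contact_force'].round(1),'M',s['moment'].round(2),'w',round(s['gripper_width']*88,1),'j',s['joint_pos'].round(1))
E
python3 st.py
```

```text
10.2 pos [ 0.4692 -0.2255  0.0655] psi 113.42 F [-0.2 -0.8 -0.7] M [-0.12 -0.1  -0.06] w 55.2 j [-3.880e+01  1.650e+01  1.071e+02  1.000e-01  5.600e+01 -1.523e+02]
```

>>> carry_out([
  [0,0,0,-0.1,0.4],
  [0,0,-0.0001,-0.25,0.4],
  [0,0,-0.0002,-0.43,0.4],
  [0,0,-0.0003,-0.61,0.4],
  [0,0,-0.0004,-0.79,0.4],
  [0,0,-0.0005,-0.97,0.4],
  [0,0,-0.0006,-1.15,0.4],
  [0,0,-0.0007,-1.3,0.4],
])

```text
time_s: 11.2
position: [0.4691, -0.2259, 0.0648]
orientation: [-48.9, 89.7, -100.2]
contact_force: [-0.6, -2.0, -2.2]
gripper_width: 0.626
```

```bash
python3 st.py
```

```text
11.2 pos [ 0.4691 -0.2259  0.0648] psi 38.65 F [-0.6 -2.  -2.2] M [-0.28 -0.01  0.08] w 55.1 j [-38.6  16.7 107.   -0.3  56.1 -77.1]
```

>>> carry_out([
  [0,0,-0.0001,-0.15,0.4],
  [0,0,-0.0002,-0.3,0.4],
  [0,0,-0.0003,-0.45,0.4],
  [0,0,-0.0004,-0.6,0.4],
  [0,0,-0.0004,-0.7,0.4],
  [0,0,-0.0005,-0.8,0.4],
  [0,0,-0.0005,-0.9,0.4],
  [0,0,-0.0005,-0.95,0.4],
])

```text
time_s: 12.2
position: [0.4688, -0.2259, 0.0643]
orientation: [-49.6, 89.7, -155.5]
contact_force: [-1.4, -0.9, -0.9]
gripper_width: 0.623
```

```bash
python3 st.py
```

```text
12.2 pos [ 0.4688 -0.2259  0.0643] psi -15.9 F [-1.4 -0.9 -0.9] M [-0.25  0.13  0.02] w 54.9 j [-38.6  16.9 106.8  -0.4  56.4 -22.5]
```

>>> carry_out([
  [0,0,0,-0.05,0.4],
  [0,0,-0.0001,-0.1,0.4],
  [0,0,-0.0001,-0.15,0.4],
  [0,0,-0.0001,-0.2,0.4],
  [0,0,-0.0001,-0.25,0.4],
  [0,0,-0.0002,-0.3,0.4],
  [0,0,-0.0002,-0.35,0.4],
  [0,0,-0.0002,-0.4,0.4],
])

```text
time_s: 13.2
position: [0.4687, -0.2259, 0.064]
orientation: [-49.6, 89.6, -178.5]
contact_force: [-0.5, 0.6, 0.1]
gripper_width: 0.623
```

```bash
python3 st.py
```

```text
13.2 pos [ 0.4687 -0.2259  0.064 ] psi -38.9 F [-0.5  0.6  0.1] M [-0.2   0.08  0.07] w 54.8 j [-38.7  17.  106.7  -0.3  56.5   0.4]
```

>>> carry_out([
  [0,0,0,-0.04,0.4],
  [0,0,0,-0.08,0.4],
  [0,0,-0.0001,-0.12,0.4],
  [0,0,-0.0001,-0.16,0.4],
  [0,0,-0.0001,-0.2,0.4],
  [0,0,-0.0001,-0.24,0.4],
  [0,0,-0.0002,-0.28,0.4],
  [0,0,-0.0002,-0.28,0.4],
])

```text
time_s: 14.2
position: [0.4686, -0.2258, 0.0639]
orientation: [-49.8, 89.6, 165.3]
contact_force: [0.1, -0.4, 0.3]
gripper_width: 0.622
```

```bash
python3 st.py
```

```text
14.2 pos [ 0.4686 -0.2258  0.0639] psi -54.92 F [ 0.1 -0.4  0.3] M [-0.14  0.08 -0.07] w 54.7 j [-38.7  17.  106.7  -0.2  56.6  16.3]
```

>>> carry_out([
  [0,0,0,-0.04,0.4],
  [0,0,0,-0.08,0.4],
  [0,0,-0.0001,-0.12,0.4],
  [0,0,-0.0001,-0.16,0.4],
  [0,0,-0.0001,-0.2,0.4],
  [0,0,-0.0001,-0.24,0.4],
  [0,0,-0.0002,-0.28,0.4],
  [0,0,-0.0002,-0.28,0.4],
])

```text
time_s: 15.2
position: [0.4686, -0.2258, 0.0637]
orientation: [-50.5, 89.6, 148.5]
contact_force: [-0.4, 0.6, -0.1]
gripper_width: 0.625
```

```bash
python3 st.py
```

```text
15.2 pos [ 0.4686 -0.2258  0.0637] psi -70.92 F [-0.4  0.6 -0.1] M [-0.13  0.13 -0.09] w 55.0 j [-3.880e+01  1.710e+01  1.067e+02 -1.000e-01  5.660e+01  3.220e+01]
```

>>> carry_out([
  [0,0,0,-0.04,0.4],
  [0,0,0,-0.08,0.4],
  [0,0,-0.0001,-0.12,0.4],
  [0,0,-0.0001,-0.16,0.4],
  [0,0,-0.0001,-0.2,0.4],
  [0,0,-0.0001,-0.24,0.4],
  [0,0,-0.0002,-0.28,0.4],
  [0,0,-0.0002,-0.28,0.4],
])

```text
time_s: 16.2
position: [0.4685, -0.2257, 0.0635]
orientation: [-50.8, 89.6, 132.3]
contact_force: [-0.2, 1.4, 0.2]
gripper_width: 0.628
```

```bash
python3 st.py
```

```text
16.2 pos [ 0.4685 -0.2257  0.0635] psi -86.88 F [-0.2  1.4  0.2] M [-0.06  0.17 -0.11] w 55.2 j [-3.880e+01  1.710e+01  1.068e+02  1.000e-01  5.660e+01  4.800e+01]
```

>>> carry_out([
  [0,0,0,-0.04,0.4],
  [0,0,0,-0.08,0.4],
  [0,0,-0.0001,-0.12,0.4],
  [0,0,-0.0001,-0.16,0.4],
  [0,0,-0.0001,-0.2,0.4],
  [0,0,-0.0001,-0.24,0.4],
  [0,0,-0.0002,-0.28,0.4],
  [0,0,-0.0002,-0.28,0.4],
])

```text
time_s: 17.2
position: [0.4685, -0.2256, 0.0634]
orientation: [-51.2, 89.6, 115.9]
contact_force: [-0.9, 0.7, -0.0]
gripper_width: 0.627
```

```bash
python3 st.py
```

```text
17.2 pos [ 0.4685 -0.2256  0.0634] psi -102.83 F [-0.9  0.7 -0. ] M [ 0.03  0.24 -0.07] w 55.2 j [-38.9  17.  106.8   0.2  56.5  63.8]
```

>>> carry_out([
  [0,0,0,-0.04,0.4],
  [0,0,0,-0.08,0.4],
  [0,0,-0.0001,-0.12,0.4],
  [0,0,-0.0001,-0.16,0.4],
  [0,0,-0.0001,-0.2,0.4],
  [0,0,-0.0001,-0.24,0.4],
  [0,0,-0.0002,-0.28,0.4],
  [0,0,-0.0002,-0.32,0.4],
])

```text
time_s: 18.2
position: [0.4686, -0.2255, 0.0632]
orientation: [-51.8, 89.6, 97.1]
contact_force: [-0.3, 2.2, 0.0]
gripper_width: 0.628
```

```bash
python3 st.py
```

```text
18.2 pos [ 0.4686 -0.2255  0.0632] psi -121.12 F [-0.3  2.2  0. ] M [0.02 0.16 0.28] w 55.2 j [-39.   17.  106.9   0.3  56.4  82. ]
```

>>> carry_out([
  [0,0,0,-0.04,0.4],
  [0,0,0,-0.08,0.4],
  [0,0,-0.0001,-0.12,0.4],
  [0,0,-0.0001,-0.16,0.4],
  [0,0,-0.0001,-0.2,0.4],
  [0,0,-0.0001,-0.24,0.4],
  [0,0,-0.0002,-0.28,0.4],
  [0,0,-0.0002,-0.32,0.4],
])

```text
time_s: 19.2
position: [0.4688, -0.2255, 0.0635]
orientation: [-52.1, 89.7, 78.7]
contact_force: [-1.3, 2.8, 2.3]
gripper_width: 0.632
```

```bash
python3 st.py
```

```text
19.2 pos [ 0.4688 -0.2255  0.0635] psi -139.23 F [-1.3  2.8  2.3] M [0.51 0.48 1.31] w 55.6 j [-39.   16.9 106.9   0.4  56.3 100.1]
```

>>> carry_out([
  [0,0,0,-0.02,0.4],
  [0,0,0,-0.04,0.4],
  [0,0,0,-0.04,0.4],
  [0,0,0,-0.04,0.4],
  [0,0,0,-0.04,0.4],
  [0,0,0,-0.04,0.4],
  [0,0,0,-0.04,0.4],
  [0,0,0,-0.04,0.4],
])

```text
time_s: 20.2
position: [0.4688, -0.2255, 0.0635]
orientation: [-52.4, 89.7, 76.1]
contact_force: [-0.4, 1.1, 3.2]
gripper_width: 0.625
```

```bash
python3 st.py
```

```text
20.2 pos [ 0.4688 -0.2255  0.0635] psi -141.51 F [-0.4  1.1  3.2] M [0.21 0.19 1.21] w 55.0 j [-39.   16.9 106.9   0.4  56.3 102.3]
```

>>> carry_out([
  [0,0,0,0.01,0.4],
  [0,0,0,0.02,0.4],
  [0,0,0,0.02,0.4],
  [0,0,0,0.02,0.4],
  [0,0,0,0.02,0.4],
  [0,0,0,0.02,0.4],
  [0,0,0,0.02,0.4],
  [0,0,0,0.02,0.4],
])

```text
time_s: 21.2
position: [0.4688, -0.2256, 0.0635]
orientation: [-53.4, 89.7, 76.3]
contact_force: [0.1, 0.8, 2.0]
gripper_width: 0.628
```

```bash
python3 st.py
```

```text
21.2 pos [ 0.4688 -0.2256  0.0635] psi -140.37 F [0.1 0.8 2. ] M [ 0.29  0.28 -0.11] w 55.3 j [-39.   16.9 106.9   0.4  56.3 101.2]
```

>>> carry_out([
  [0,0,0,0.01,0.4],
  [0,0,0,0.02,0.4],
  [0,0,0,0.02,0.4],
  [0,0,0,0.02,0.4],
  [0,0,0,0.02,0.4],
  [0,0,0,0.02,0.4],
  [0,0,0,0.02,0.4],
  [0,0,0,0.02,0.4],
])

```text
time_s: 22.2
position: [0.4688, -0.2255, 0.0635]
orientation: [-52.1, 89.7, 78.6]
contact_force: [-1.5, 1.4, 4.0]
gripper_width: 0.625
```

```bash
python3 st.py
```

```text
22.2 pos [ 0.4688 -0.2255  0.0635] psi -139.23 F [-1.5  1.4  4. ] M [0.28 0.3  0.08] w 55.0 j [-39.   16.9 106.9   0.4  56.3 100.1]
```

>>> carry_out([
  [0,0,0,0.08,0.4],
  [0,0,0.0001,0.2,0.4],
  [0,0,0.0002,0.35,0.4],
  [0,0,0.0003,0.5,0.4],
  [0,0,0.0004,0.68,0.4],
  [0,0,0.0005,0.85,0.4],
  [0,0,0.0006,1.02,0.4],
  [0,0,0.0007,1.2,0.4],
])

```text
time_s: 23.2
position: [0.4687, -0.2257, 0.0642]
orientation: [-51.1, 89.7, 148.7]
contact_force: [-1.7, 1.4, 2.0]
gripper_width: 0.628
```

>>> carry_out([
  [0,0,0,0.1,0.4],
  [0,0,0.0001,0.2,0.4],
  [0,0,0.0002,0.3,0.4],
  [0,0,0.0002,0.34,0.4],
  [0,0,0.0002,0.35,0.4],
  [0,0,0.0002,0.35,0.4],
  [0,0,0.0002,0.35,0.4],
  [0,0,0.0002,0.35,0.4],
])

```text
time_s: 24.2
position: [0.4687, -0.2258, 0.0644]
orientation: [-49.9, 89.7, 170.0]
contact_force: [-1.2, 0.7, 3.0]
gripper_width: 0.627
```

```bash
python3 st.py
python3 - <<'E'
from h import *
cv2.imwrite('pics/c4.png',np.vstack([crop('scene',120,120,200,100,4,0),crop('top',190,130,200,50+50,4,0)[:,:]])[:, :][:800])
E
python3 -c "
import cv2;a=cv2.imread('pics/c4.png');cv2.imwrite('pics/c5.png',cv2.resize(a,(600,600)))"
```

```text
24.2 pos [ 0.4687 -0.2258  0.0644] psi -50.12 F [-1.2  0.7  3. ] M [ 0.05  0.24 -0.05] w 55.2 j [-38.7  17.  106.7  -0.2  56.6  11.5]
```

View pics/c5.png

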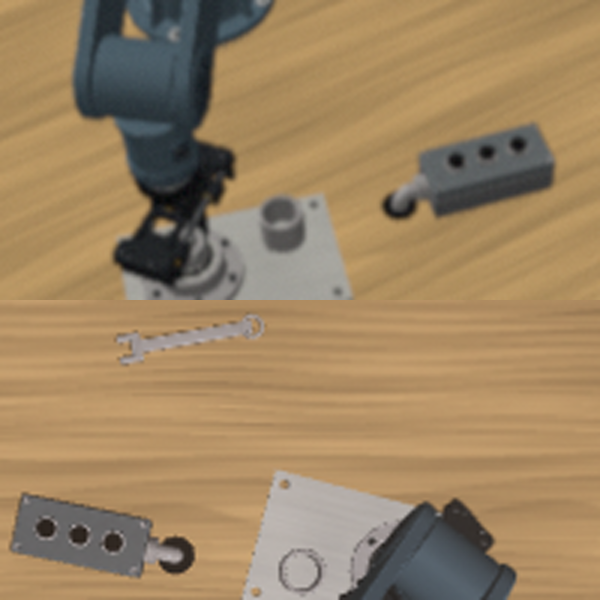

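The nut is still gripped and all three keys are up again. The sleeve at (283,222), the spanner and the station haven't moved. The turn from the seat to ψ = -50.1° is about 90°, so I'm handing in.

```bash
python3 -c "
from station import bot
print(bot.finish_job())"
```

```text
the job is handed in; nothing more can be done
None
```

The job is handed in at about 24 s of the 69 s, with the gripper still holding the nut a quarter turn off its seat.

- **Keys:** I pressed key 1, 2 and 3 in that order, starting beside the conduit. The last readings were 9.5, 14.2 and 6.9 N with about 4.6–4.8 mm of measured travel, all above the 5 N needed for fully down. I then pushed keys 1 and 3 another 0.6–0.8 mm, without taking a reading after that.
- **Seating the nut:** I gripped it at 30 N and turned it clockwise about 253° in one grip. The moment then jumped to 1.3 N m. When I turned a little further it stayed near 1.2 N m, so the pads were slipping on a nut hard against its stop.
- **Backing off:** The wind-up released within about 1°, which put the seat at a tool angle of about -140.4°. I backed off to -50.1°, which is about 90° with roughly 1° of uncertainty.
- **Last checks:** The gripper opening was 55.2 mm on the 56 mm head, with under 4 N on the wrist and almost no moment. In the last pictures the sleeve and spanner were where they started. The ring and bottle were outside those pictures, but the arm never went near them.

No check failed. While turning before the stop, the small drag moment read between about -0.1 and +0.3 N m, so I could not confirm the 0.1 N m drag from it. I have no direct view of the nut's own angle; that the nut turned with the tool rests on the grip holding about 1.2 N m before slipping.

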